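Bring up the test computer

ROBOT

A 6-joint arm with a two-finger parallel gripper is mounted at the origin on the work surface. World frame = base frame: x ahead of the robot, y to its left, z up, the work surface at z = 0. Lengths are in m, angles in degrees, forces in N, time in s.
With the tool pointing down it reaches from about 0.35 to 0.775 m from the base axis. Payload 5.5 kg.
Tool frame: the origin (TCP) lies on the mounting face of the last link; the fingertips stand 173 mm ahead of it and the grasp point (between the pads) lies 155 mm ahead of it; z points along the fingers, y is the direction in which the jaws open and shut (so a half turn about z gives the same grasp; the last joint's range is limited). The gripper opens to 85 mm and grips with 20 to 120 N. Pads are 22 mm wide; open, the fingers measure 114 mm over their backs; the gripper's body (76 mm by 85 mm) begins 54 mm behind the grasp point. The pads swing forward as they close: fully open they stand 13 mm farther back than shut.
Start: joints at [63.621, 17.945, 2.641, 74.691, 0, 82.002], TCP at [0.181, 0.546, 0.405] pointing down, gripper open.
Joint ranges: [-158.12, 158.12], [-49.38, 96.58], [-58.88, 72.47], [-126.05, 133.96], [-84.25, 85.87], [-180, 180]. Speed limits (degrees/s): [147.25, 147.25, 180, 180, 180, 180].

INTERFACE

Orientations are given as [roll, pitch, yaw] about the fixed x, y, z axes, in that order (R = Rz(yaw) Ry(pitch) Rx(roll)).
In Python, from bench import get_obs, snapshot, job_done, look_for, masks_of, landmark_of gives the robot as it stands.
- The arm moves only by the tool carry_out, never from a script. Its argument "commands" is a list of rows, each an object with "fingers": the finger opening in mm, from 0 to 85.4; "slide": the shift along the tool's x, y, z as a fraction of full scale, a list of three; "twist": the turn, a rotation vector about the tool's x, y, z as a fraction of full scale, a list of three. In form: [{"fingers": fingers, "slide": [dx, dy, dz], "twist": [wx, wy, wz]}, ...]. A call has 1 to 5 rows; each row is the pose to reach, as a shift and turn from the pose commanded when the call began, along the tool's axes at that moment; what a row does not reach only later rows make up. Full scale, the value 1, is 0.1 m for a shift and 1.5 rad for a turn. A row lasts 1/12 s, in which the tool goes at most 41.7 mm and 7.16 degrees, less where a joint would pass 70% of its speed; a pose out of reach is approached as far as the arm can. A call with a number of a shift or a turn outside -1 to 1 is refused whole. A call with a gripper value outside its range is refused whole. The fingers move at their own pace and stop on an object; "squeeze" is the grip in N (left out, the last holds). Time passes only in rows, so rows that repeat a pose let the fingers close. It gives the time, the measured TCP pose, the force and the opening at its end, in the units of the state.
- get_obs(): the state, without advancing time (a new reading comes with each control period).
- snapshot(name): name is "scene" or "side" or "wrist"; returns a dict with "color" (420x560x3 uint8, blue, green, red), "fx", "fy", "cx", "cy" (pixels), "k1" (the pictures are not rectified: a ray, as slopes to the right and down, at radius r is drawn at 1 + k1 r^2 times it, then the intrinsics apply), "rvec" (rotation vector, rad) and "tvec" (3), from world to camera coordinates, as OpenCV has them; the wrist camera has in their place "hand_eye" (4x4, takes a point from camera to tool coordinates, whose origin is the TCP and whose axes are the flange's). Camera axes: x right, y down, z forward; pixel columns grow to the right and rows downward; lengths in m; the calibration is good to about 2 mm. A picture is of the moment at which its call begins: read the wrist's pose just before it. There is no depth.
- job_done(): hands the job in, once; it reports no verdict.
Trained networks look in a picture, given as the dict that the camera call returned (one of the last four; its "shot" number tells which), for a name from the list of things; names that differ only in an ending like _2 or _b are one class to them, and where a whole thing is asked for, a point or a joint stands for the part that bears it (a point fixed in the world has none). Each returns a list of dicts, best first, with "conf" (0 to 1); they miss things now and then, are a little off and sometimes report something else, mostly with a low value. They report only what shows in the picture. A call takes as long as a camera call. They do not tell look-alikes from the thing itself.
- look_for(picture, query): "at" ([column, row] in pixels, amid what is visible of it).
- masks_of(picture, query): "pixels" (420x560 bool, what is visible of it) and "at" ([column, row] in pixels, amid what is visible of it).
- landmark_of(picture, query): "at" ([column, row] in pixels: a listed point, or the origin of a listed thing).
The state is a dict: "time_s": time; "joints": joint angles; "dq": joint speeds; "tau": joint torques, N m; "eef_pos": TCP position; "tcp_rot": TCP orientation; "wrist_force": force on the tool from outside, world axes, zero at the start; "moment": the same for the moment, N m; "gripper_width": opening from 0.0 (shut) to 1.0 (fully open).
Only numpy, scipy, OpenCV 4.12 (cv2) and the standard library are available. Lean on these libraries where they do the work, as an engineer would, in place of code of your own. Each camera call takes 0.05 s, during which the arm holds its last target.

TASK

Bring up the test computer on the bench with shut fingers, pressing only: first push the rocker at the computer's end of the switch panel fully over to on (its raised far half down), then press the large round start button on top of the computer fully down and let it go, then do the same with the long bar key on the screen selector box. Press no other switch, button or key, neither lift nor shift the computer and the selector, leave everything else where it stands, and finish clear of everything.

Things in the scene. Friction and masses are not known exactly. Their poses are not given: they have to be found in the camera images.
- panel: aluminium panel fixed to the bench, 75 (x) by 280 (y) by 45 mm high, three equal black rockers in a row along y, 90 mm apart. Origin: centre of its underside; x away from the robot, y to the left, z up. Press the end rocker on the computer's side: left if the computer lies at positive y in this frame, else right. The middle one is on and stays on; the other end one stays off
- left_far_half (a point): point on the top face of the left (+y) rocker's far half, 16 mm along it from the pivot and midway across its 26 mm width: where to push down. In the off position it is 57 mm above the table; with the rocker fully on it comes down to 50 mm
- right_far_half (a point): point on the top face of the right (-y) rocker's far half, 16 mm along it from the pivot and midway across its 26 mm width: where to push down. In the off position it is 57 mm above the table; with the rocker fully on it comes down to 50 mm
- rocker_left (a joint): hinge of the left (+y) rocker: 0 = off (half nearer the robot down and level, far half sloping up at 0.44 rad), 0.44 = fully on (far half down and level), hard stops. It stays where left; about 3 N straight down on the far half turns it. Each rocker is 44 mm long (panel's x), 26 mm wide, a shallow V, pivot 50 mm above the table
- rocker_middle (a joint): hinge of the middle rocker: 0 = off (half nearer the robot down and level, far half sloping up at 0.44 rad), 0.44 = fully on (far half down and level), hard stops. It stays where left; about 3 N straight down on the far half turns it. It starts on and is left so
- rocker_right (a joint): hinge of the right (-y) rocker: 0 = off (half nearer the robot down and level, far half sloping up at 0.44 rad), 0.44 = fully on (far half down and level), hard stops. It stays where left; about 3 N straight down on the far half turns it
- computer: compact dark steel desktop computer, loose on rubber feet, 165 by 165 by 60 mm high, 1.6 kg; origin: centre of its underside, x away from the robot, y left. It stands left or right, beyond the panel, the selector on the other side. On the near half of its top are two aluminium buttons: large start at (-45, +45) mm, small reset at (-45, -30) mm
- start_top (a point): centre of the top of the start button: round, 26 mm across, top 67 mm above the table when released; pushed straight down
- start (a joint): travel of the start button: reads 0 released and 0.005 m fully down; a spring returns it (1.5 N to start, 4 N fully down, then a hard stop)
- reset (a joint): travel of the small reset button (12 mm across, 75 mm to the right of the start button), to be left alone: reads 0 released and 0.005 m fully down; a spring returns it (1.5 N to start, 4 N fully down, then a hard stop)
- selector: grey screen selector box lying loose on rubber feet, 85 (x) by 200 (y) by 35 mm high, 0.7 kg; origin at the centre of its underside, x away from the robot, y to the left, z up. On top a row of black keys along its y: the long bar at y = +48 mm and two round keys, 18 mm across, at y = -22 and -70 mm
- bar_top (a point): centre of the top of the bar key: 18 (x) by 50 (y) mm, top 42 mm above the table when released; pushed straight down
- bar (a joint): travel of the bar key: reads 0 released and 0.005 m fully down; a spring returns it (1.5 N to start, 4 N fully down, then a hard stop)
- round_a (a joint): travel of the round key at y = -22 mm, to be left alone: reads 0 released and 0.005 m fully down; a spring returns it (1.5 N to start, 4 N fully down, then a hard stop)
- round_b (a joint): travel of the round key at y = -70 mm, to be left alone: reads 0 released and 0.005 m fully down; a spring returns it (1.5 N to start, 4 N fully down, then a hard stop)
- mug: white mug, 76 mm across, 85 mm high, handle towards its y; loose, left of the panel, to be left alone; origin at the centre of its underside
- dome_camera: small ceiling camera, white round base 96 mm across with a dark dome, 62 mm high; loose, right of the panel, to be left alone; origin at the centre of its underside
- carton: cardboard carton 60 by 100 by 40 mm, loose, on the far right of the bench, to be left alone; origin at the centre of its underside
- screwdriver: screwdriver lying loose on the far left of the bench, to be left alone; origin on the underside, midway along it
Mind the look-alikes: they are no part of the job. What is shaped like the selector but blue, green or red is not meant.

How it is judged:
By the outcome, as a careful person would: the job done as asked, in the order asked, and still so for the second after the job is handed in, with the robot touching nothing.
It also fails if it takes over 45 s, if anything falls off the work surface, if the arm or the gripper's body presses on something with over 40 N, if the wrist force passes 120 N, or if a joint passes its speed limit or range.

## Working session

There is one attempt and no reset: what is moved stays moved. The work goes in short steps, Python scripts to look and compute and a tool call to move; the robot and the scene stay as the last step left them, time stands still between calls to the robot, and variables do not carry over. Pictures are saved under pics/ and viewed, and the job is handed in when it is done.

Besides the shell and the picture viewer there is one more tool, called as name(argument=value, ...), one argument or row to a line, values as JSON. carry_out: Moves the arm, as the interface text tells. Its arguments: {"type":"object","properties":{"commands":{"type":"array","items":{"type":"object","properties":{"fingers":{"type":"number"},"slide":{"type":"array","items":{"type":"number","minimum":-1,"maximum":1}},"twist":{"type":"array","items":{"type":"number","minimum":-1,"maximum":1}}}}},"squeeze":{"type":"number"}},"required":["commands"]}

```bash
ls; mkdir -p pics; python3 - <<'E'
from bench import *
import cv2
print(get_obs())
for n in ["scene","side","wrist"]:
    s=snapshot(n); cv2.imwrite(f"pics/{n}0.png",s["color"])
    print({k:v for k,v in s.items() if k!="color"})
E
```

```text
pics
{'time_s': 0.0, 'joints': array([ 6.36212450e+01,  1.79908505e+01,  2.57637523e+00,  7.46907457e+01,
       -5.59183421e-04,  8.20019053e+01]), 'dq': array([-0.05171752,  0.05999704, -0.08149329,  0.13607688, -0.03580938,
       -0.06610232]), 'tau': array([-1.74557958e-03, -4.80626178e+01,  2.98532921e+01,  1.94789807e-02,
       -2.47535336e-04,  1.02920288e-05]), 'eef_pos': array([0.18123   , 0.54548014, 0.40380384]), 'tcp_rot': array([-1.79895725e+02, -1.40867131e-02,  1.61619327e+02]), 'wrist_force': array([-0.43595472, -1.19976825,  0.75705346]), 'moment': array([ 0.01240714, -0.03571369,  0.06025095]), 'gripper_width': 1.0002992218597155}
{'fx': 515.7800628995539, 'fy': 515.7800628995539, 'cx': 275.13590952140936, 'cy': 211.61732171374373, 'k1': 0.05657021281334838, 'rvec': array([ 2.21191356,  1.20944008, -0.42687223]), 'tvec': array([-0.17460622, -0.28891144,  1.91252108]), 'shot': 1}
{'fx': 450.60821673642874, 'fy': 450.60821673642874, 'cx': 272.468337753862, 'cy': 201.20355611729494, 'k1': -0.030810467588922464, 'rvec': array([ 2.22306455, -0.30807894,  0.17139092]), 'tvec': array([-0.45868893,  0.09934988,  1.54108973]), 'shot': 2}
{'fx': 311.66739634264775, 'fy': 311.66739634264775, 'cx': 280.86274744566765, 'cy': 208.7823202722324, 'k1': -0.06036925870810266, 'hand_eye': array([[-1.40941338e-05, -9.63711869e-01, -2.66944627e-01,
         6.72888610e-02],
       [ 9.99999923e-01,  9.10139384e-05, -3.81372520e-04,
         2.58841728e-04],
       [ 3.91828906e-04, -2.66944612e-01,  9.63711793e-01,
         3.09327753e-02],
       [ 0.00000000e+00,  0.00000000e+00,  0.00000000e+00,
         1.00000000e+00]]), 'shot': 3}
```

View pics/scene0.png

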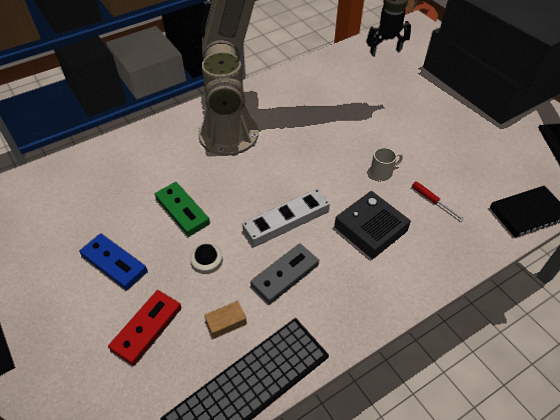

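View pics/side0.png

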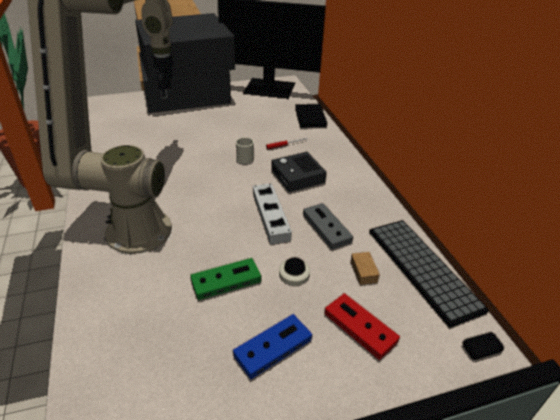

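View pics/wrist0.png

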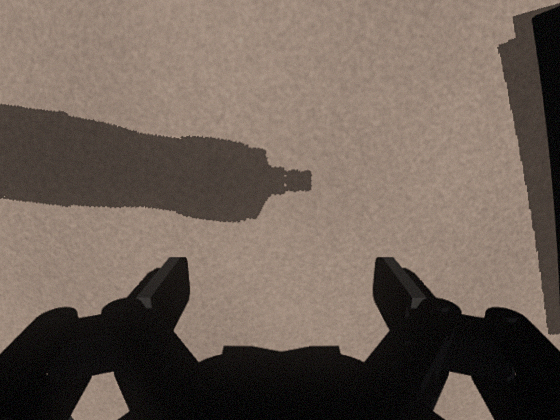

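The scene picture shows the computer at (372,222), left of the grey selector (285,272), so the left rocker near (309,197) is the one to press. The look-alikes are green (182,208), blue (113,260) and red (145,327). The side view agrees: computer (299,170), selector (327,226).

```bash
cat > h.py <<'E'
import numpy as np, cv2
from bench import *
from scipy.spatial.transform import Rotation as R
def cam(s,obs=None):
    if "rvec" in s:
        Rm,_=cv2.Rodrigues(np.array(s["rvec"])); t=np.array(s["tvec"]); return Rm.T, -Rm.T@t
    T=np.eye(4); T[:3,:3]=R.from_euler("xyz",obs["tcp_rot"],degrees=True).as_matrix(); T[:3,3]=obs["eef_pos"]
    M=T@s["hand_eye"]; return M[:3,:3],M[:3,3]
def K(s): return np.array([[s["fx"],0,s["cx"]],[0,s["fy"],s["cy"]],[0,0,1.]]),np.array([s["k1"],0,0,0,0])
def ray(s,uv,obs=None):
    k,d=K(s); p=cv2.undistortPoints(np.array([[uv]],float),k,d)[0,0]
    Rw,c=cam(s,obs); return c,Rw@np.array([p[0],p[1],1])
def onz(s,uv,z,obs=None):
    c,v=ray(s,uv,obs); return c+v*(z-c[2])/v[2]
def proj(s,P,obs=None):
    Rw,c=cam(s,obs); k,d=K(s)
    rv,_=cv2.Rodrigues(Rw.T); return cv2.projectPoints(np.array(P,float).reshape(-1,3),rv,-Rw.T@c,k,d)[0][:,0]
E
python3 - <<'E'
from h import *
Q={"left_far_half":.057,"right_far_half":.057,"panel":0,"computer":0,"start_top":.067,"selector":0,"bar_top":.042,"mug":0,"dome_camera":0,"carton":0,"screwdriver":0}
np.set_printoptions(precision=4,suppress=True)
for n in ["scene","side"]:
    s=snapshot(n)
    for q,z in Q.items():
        for r in landmark_of(s,q)[:4 if q in("selector","bar_top") else 1]:
            print(n,q,round(r["conf"],2),np.round(r["at"],1),onz(s,r["at"],z))
    if n=="scene": cv2.imwrite("pics/crop1.png",cv2.resize(s["color"][140:310,225:425],None,fx=4,fy=4,interpolation=cv2.INTER_CUBIC)[:600])
    else: cv2.imwrite("pics/crop2.png",cv2.resize(s["color"][130:260,220:370],None,fx=4.5,fy=4.5,interpolation=cv2.INTER_CUBIC))
E
```

```text
scene right_far_half 0.4 [263.9 225.6] [ 0.4712 -0.1344  0.057 ]
scene panel 0.73 [287.9 219.6] [ 0.4554 -0.0351  0.    ]
scene computer 0.61 [366.2 231. ] [0.627  0.1478 0.    ]
scene start_top 0.46 [374.4 200.7] [0.5822 0.2051 0.067 ]
scene selector 0.91 [282.8 276.3] [ 0.624  -0.1647  0.    ]
scene selector 0.91 [146.6 331.1] [ 0.5674 -0.5737  0.    ]
scene selector 0.68 [179.3 211.3] [ 0.2353 -0.3139  0.    ]
scene selector 0.67 [112.6 263.9] [ 0.3103 -0.5708  0.    ]
scene bar_top 0.6 [158.6 306.4] [ 0.5407 -0.518   0.042 ]
scene bar_top 0.59 [292.  258.4] [ 0.6087 -0.1228  0.042 ]
scene bar_top 0.5 [187.9 213.8] [ 0.2927 -0.3052  0.042 ]
scene bar_top 0.45 [121.3 265.2] [ 0.3594 -0.5527  0.042 ]
scene mug 0.8 [383.2 174.4] [0.4689 0.3494 0.    ]
scene dome_camera 0.71 [206.3 260.7] [ 0.4527 -0.3296  0.    ]
scene carton 0.88 [226.3 322.3] [ 0.6632 -0.3778  0.    ]
scene screwdriver 0.81 [436.5 205.5] [0.6694 0.4054 0.    ]
side left_far_half 0.53 [265.3 187.8] [0.4636 0.0485 0.057 ]
side right_far_half 0.43 [281.7 220. ] [ 0.4683 -0.1399  0.057 ]
side panel 0.81 [271.1 216.4] [ 0.4587 -0.0481  0.    ]
side start_top 0.58 [282.9 156.9] [0.583  0.2165 0.067 ]
side selector 0.96 [326.5 226.4] [ 0.6304 -0.1506  0.    ]
side selector 0.95 [271.4 349.3] [ 0.3091 -0.5697  0.    ]
side selector 0.93 [360.2 329.3] [ 0.5622 -0.5754  0.    ]
side selector 0.56 [224.5 282.6] [ 0.2364 -0.3095  0.    ]
side bar_top 0.6 [348.9 307.2] [ 0.5444 -0.5261  0.042 ]
side bar_top 0.51 [239.2 268.7] [ 0.2845 -0.3043  0.042 ]
side bar_top 0.5 [291.5 328.9] [ 0.3689 -0.5513  0.042 ]
side bar_top 0.43 [321.3 213.1] [ 0.6175 -0.1242  0.042 ]
side mug 0.83 [243.  155.7] [0.454  0.3684 0.    ]
side carton 0.56 [363.  271.2] [ 0.6629 -0.3787  0.    ]
side screwdriver 0.57 [290.2 146.1] [0.6734 0.3917 0.    ]
```

View pics/crop1.png

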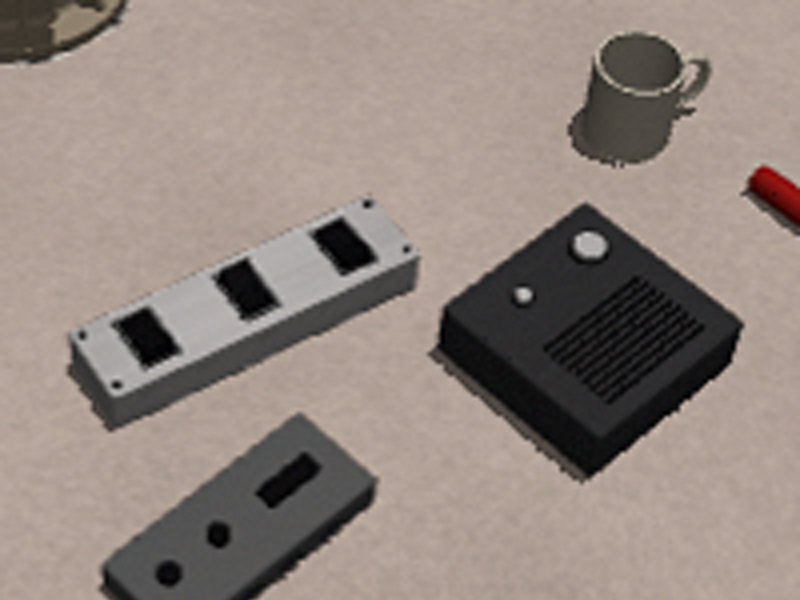

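View pics/crop2.png

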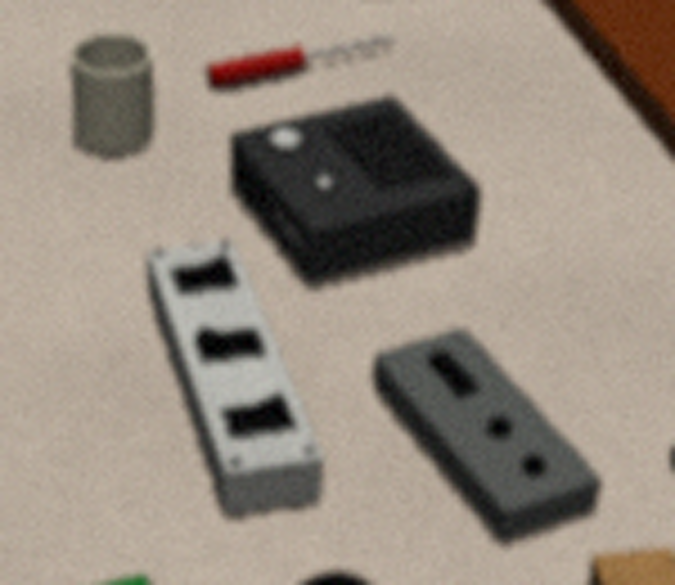

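```bash
cat >> h.py <<'E'
def plan(target,yaw):
    o=get_obs(); M=R.from_euler("xyz",o["tcp_rot"],degrees=True)
    d=M.inv().apply(np.array(target)-o["eef_pos"])/.1
    T=R.from_euler("xyz",[180,0,yaw],degrees=True)
    tw=(M.inv()*T).as_rotvec()/1.5
    n=np.abs(d).max(); print("slide",np.round(d,3),"calls",n,"twist",np.round(tw,3),"pos",o["eef_pos"],o["tcp_rot"],"F",o["wrist_force"])
E
python3 - <<'E'
from h import *
np.set_printoptions(precision=4,suppress=True)
plan([.5,.03,.40],182)
s=snapshot("scene")
f=lambda p:onz(s,[225+p[0]/4,140+p[1]/4],.045)
c=[f(p) for p in [(369,197),(418,255),(112,395),(72,335)]]
print(np.array(c)); print(np.mean(c,0))
E
```

```text
slide [-4.65  -3.889  0.047] calls 4.650270123834579 twist [ 0.     0.    -0.237] pos [0.1813 0.5457 0.4047] [179.9945   0.0028 161.6189] F [-0.0555 -0.75    0.9087]
[[ 0.4315  0.0945  0.045 ]
 [ 0.5024  0.0918  0.045 ]
 [ 0.4878 -0.1838  0.045 ]
 [ 0.4223 -0.1804  0.045 ]]
[ 0.461  -0.0445  0.045 ]
```

carry_out(
  commands=[
    {"fingers": 0,"slide": [-0.93,-0.78,0],"twist": [0,0,0]},
    {"fingers": 0,"slide": [-0.93,-0.78,0],"twist": [0,0,0]},
    {"fingers": 0,"slide": [-0.93,-0.78,0],"twist": [0,0,0]},
  ],
  squeeze=30,
)

```text
time_s: 1.65
eef_pos: [0.2452, 0.4412, 0.4044]
tcp_rot: [-180.0, 0.0, 161.7]
wrist_force: [0.5, 0.2, -0.3]
gripper_width: 0.604
```

carry_out(
  commands=[
    {"fingers": 0,"slide": [-0.93,-0.78,0],"twist": [0,0,0]},
    {"fingers": 0,"slide": [-0.93,-0.78,0],"twist": [0,0,0]},
    {"fingers": 0,"slide": [-0.93,-0.78,0],"twist": [0,0,0]},
  ],
)

```text
time_s: 1.9
eef_pos: [0.3091, 0.3371, 0.4049]
tcp_rot: [180.0, 0.0, 161.6]
wrist_force: [-0.1, 0.0, 0.2]
gripper_width: 0.145
```

carry_out(
  commands=[
    {"fingers": 0,"slide": [-0.93,-0.78,0],"twist": [0,0,0]},
    {"fingers": 0,"slide": [-0.93,-0.78,0],"twist": [0,0,0]},
    {"fingers": 0,"slide": [-0.93,-0.78,0],"twist": [0,0,0]},
  ],
)

```text
time_s: 2.15
eef_pos: [0.3729, 0.2336, 0.405]
tcp_rot: [180.0, 0.0, 161.6]
wrist_force: [0.6, -0.2, -0.2]
gripper_width: 0.002
```

carry_out(
  commands=[
    {"fingers": 0,"slide": [-0.93,-0.78,0],"twist": [0,0,0]},
    {"fingers": 0,"slide": [-0.93,-0.78,0],"twist": [0,0,0]},
    {"fingers": 0,"slide": [-0.93,-0.78,0],"twist": [0,0,0]},
  ],
)

```text
time_s: 2.4
eef_pos: [0.4367, 0.1301, 0.405]
tcp_rot: [180.0, 0.1, 161.6]
wrist_force: [1.3, 1.1, 0.2]
gripper_width: -0.004
```

carry_out(
  commands=[
    {"fingers": 0,"slide": [-0.93,-0.78,0],"twist": [0,0,-0.22]},
    {"fingers": 0,"slide": [-0.93,-0.78,0],"twist": [0,0,-0.22]},
    {"fingers": 0,"slide": [-0.93,-0.78,0],"twist": [0,0,-0.22]},
    {"fingers": 0,"slide": [-0.93,-0.78,0],"twist": [0,0,-0.22]},
    {"fingers": 0,"slide": [-0.93,-0.78,0],"twist": [0,0,-0.22]},
  ],
)

```text
time_s: 2.82
eef_pos: [0.5008, 0.0267, 0.4043]
tcp_rot: [-180.0, -0.0, -179.8]
wrist_force: [-0.3, 0.4, -0.0]
gripper_width: -0.001
```

```bash
python3 - <<'E'
from h import *
np.set_printoptions(precision=4,suppress=True)
Q={"left_far_half":.057,"right_far_half":.057,"panel":0,"computer":0,"start_top":.067,"selector":0,"bar_top":.042}
o=get_obs(); s=snapshot("wrist"); np.save("o1.npy",np.r_[o["eef_pos"],o["tcp_rot"]])
for q,z in Q.items():
    for r in landmark_of(s,q)[:2]:
        print(q,round(r["conf"],2),np.round(r["at"],1),onz(s,r["at"],z,o))
cv2.imwrite("pics/w1raw.png",s["color"])
im=cv2.resize(s["color"],(784,588),interpolation=cv2.INTER_CUBIC)
cv2.imwrite("pics/w1.png",im)
E
```

```text
left_far_half 0.57 [293.5 163. ] [0.4729 0.0395 0.057 ]
right_far_half 0.75 [121.2 155.5] [ 0.4652 -0.1368  0.057 ]
panel 0.67 [221.4 144.8] [ 0.4587 -0.0437  0.    ]
computer 0.67 [381.1 275.2] [0.6283 0.161  0.    ]
start_top 0.92 [437.4 263.7] [0.5799 0.1981 0.067 ]
selector 0.97 [143.4 272.6] [ 0.6263 -0.1568 -0.    ]
bar_top 0.91 [164.8 281.4] [ 0.6159 -0.1115  0.042 ]
```

View pics/w1.png

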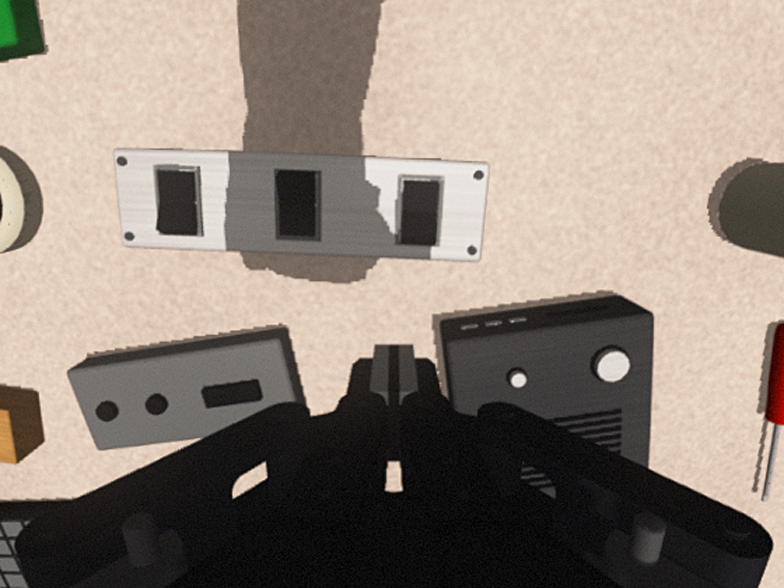

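The wrist picture shows the left rocker at (299,151) in raw pixels, the start button at (437,260), reset at (369,270), and the bar key at (166,282). I'll hand-check these against the geometry.

```bash
python3 - <<'E'
from h import *
np.set_printoptions(precision=4,suppress=True)
a=np.load("o1.npy"); o=dict(eef_pos=a[:3],tcp_rot=a[3:])
o2=get_obs(); print(o2["eef_pos"]-a[:3])
s=snapshot("wrist")
f=lambda u,v,z:onz(s,[u/1.4,v/1.4],z,o)
c=np.array([f(u,v,.045) for u,v in [(115,149),(489,163),(480,261),(124,246)]]); print("panel",c,c.mean(0))
e=(c[1]+c[2]-c[0]-c[3])/2; L=np.linalg.norm(e); yaw=np.arctan2(-e[0],e[1]); print("len",L,"wid",np.linalg.norm(c[3]-c[0]),np.degrees(yaw))
ax=np.array([np.cos(yaw),np.sin(yaw),0]); ay=np.array([-np.sin(yaw),np.cos(yaw),0])
lf=c.mean(0)+ay*.09+ax*.016; lf[2]=.057; print("left_far",lf)
rk=np.array([f(u,v,.05) for u,v in [(401,177),(441,179),(438,245),(397,243)]]); print("rocker L",rk.mean(0), rk)
print("start",f(612,364,.067),"reset",f(517,378,.067))
b=np.array([f(u,v,.042) for u,v in [(202,387),(259,379),(263,400),(207,409)]]);print("bar",b.mean(0),b)
P=np.array([lf,f(612,364,.067),b.mean(0)])
im=cv2.imread("pics/w1raw.png"); im=cv2.resize(im,None,fx=1.4,fy=1.4)
for p in proj(s,P,o)*1.4: cv2.circle(im,tuple(int(x) for x in p),3,(0,0,255),-1)
cv2.imwrite("pics/w1m.png",im[100:450])
for n in["scene","side"]:
    s2=snapshot(n); i=s2["color"].copy(); x0,y0,x1,y1=(225,140,425,290) if n=="scene" else (220,130,370,260)
    q=(proj(s2,P)-[x0,y0])*4; i=cv2.resize(i[y0:y1,x0:x1],None,fx=4,fy=4)
    for p in q: cv2.circle(i,tuple(int(x) for x in p),4,(0,0,255),-1)
    cv2.imwrite(f"pics/{n}m.png",i)
E
```

```text
[-0.0016  0.0034  0.0006]
panel [[ 0.4155 -0.179   0.045 ]
 [ 0.4266  0.0961  0.045 ]
 [ 0.4992  0.0934  0.045 ]
 [ 0.4879 -0.1826  0.045 ]] [ 0.4573 -0.043   0.045 ]
len 0.2758267317244834 wid 0.0725552944653176 -2.3289851810472335
left_far [0.477  0.0462 0.057 ]
rocker L [0.4616 0.0457 0.05  ] [[0.437  0.0321 0.05  ]
 [0.4382 0.061  0.05  ]
 [0.4862 0.0602 0.05  ]
 [0.4849 0.0295 0.05  ]]
start [0.5755 0.1971 0.067 ] reset [0.587  0.1232 0.067 ]
bar [ 0.6158 -0.1099  0.042 ] [[ 0.6097 -0.1357  0.042 ]
 [ 0.6014 -0.0858  0.042 ]
 [ 0.6212 -0.084   0.042 ]
 [ 0.6308 -0.134   0.042 ]]
```

View pics/w1m.png

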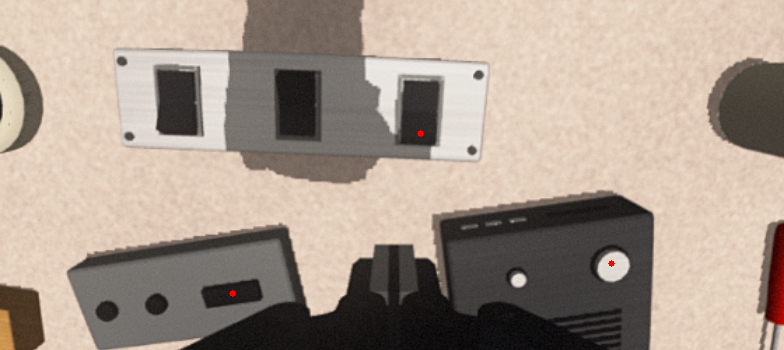

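View pics/scenem.png

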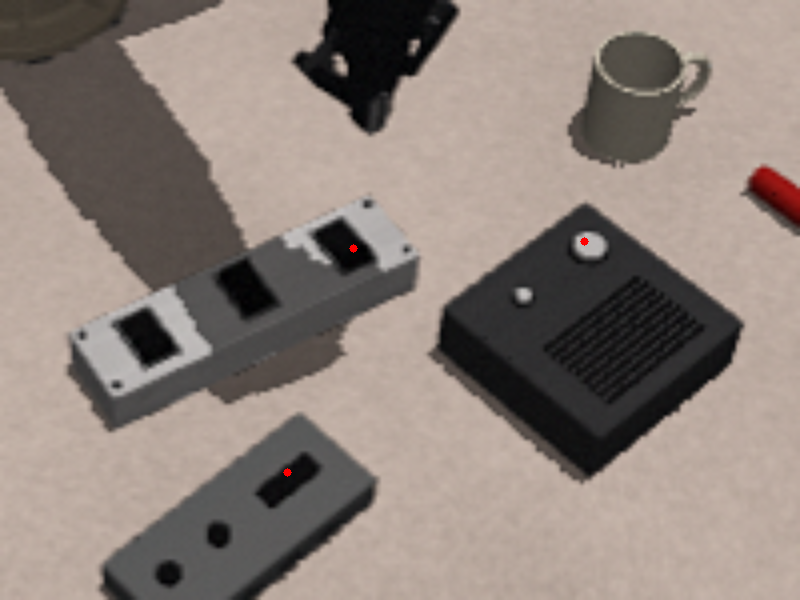

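View pics/sidem.png

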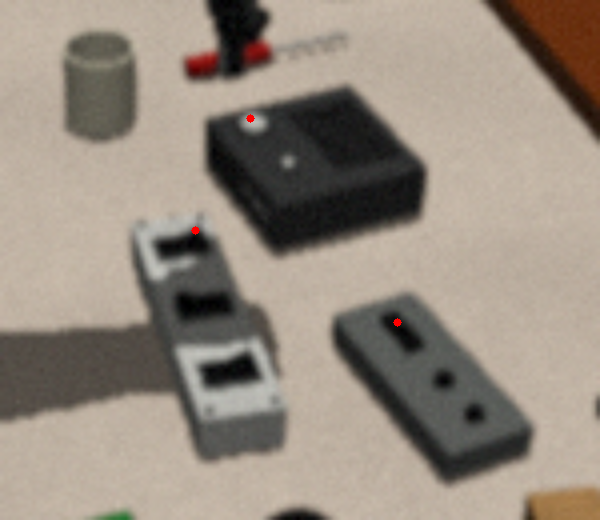

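```bash
python3 - <<'E'
from h import *
np.set_printoptions(precision=4,suppress=True)
o=get_obs(); s=snapshot("wrist"); np.save("o2.npy",np.r_[o["eef_pos"],o["tcp_rot"]]); print(o["eef_pos"],o["tcp_rot"],get_obs()["eef_pos"])
cv2.imwrite("pics/w2raw.png",s["color"])
def blob(s,o,x0,y0,x1,y1,z,thr,dark=False):
    g=cv2.cvtColor(s["color"],6)[y0:y1,x0:x1]; m=(g<thr) if dark else (g>thr)
    n,l,st,ce=cv2.connectedComponentsWithStats(m.astype(np.uint8)); k=1+np.argsort(-st[1:,4])
    for i in k[:2]: print(st[i],ce[i]+[x0,y0],onz(s,ce[i]+[x0,y0],z,o))
print("start w");blob(s,o,415,240,460,280,.067,170)
print("bar w");blob(s,o,140,268,195,298,.042,40,True)
print("rockL w");blob(s,o,280,120,320,180,.051,60,True)
for n,b,bb,rb in [("scene",(362,192,382,212),(285,248,310,270),(302,190,322,212)),("side",(272,152,294,166),(312,204,332,222),(255,185,275,197))]:
    s=snapshot(n); print(n); blob(s,None,*b,.067,130); blob(s,None,*bb,.042,40,True); blob(s,None,*rb,.051,60,True)
E
```

```text
[0.4994 0.0296 0.4049] [ 179.9966    0.0166 -179.4127] [0.4995 0.0294 0.4048]
start w
[  8  13  22  21 358] [433.7207 263.5391] [0.5776 0.1976 0.067 ]
bar w
[  1   4  43  19 588] [162.2398 281.0493] [ 0.6154 -0.1112  0.042 ]
[39 22 16  8 71] [188.7746 294.7324] [ 0.6332 -0.0804  0.042 ]
rockL w
[   2   11   28   46 1107] [296.3252 153.7344] [0.4629 0.0451 0.051 ]
scene
[ 7  6  7  6 37] [372.0811 200.7027] [0.5783 0.199  0.067 ]
[13  0  7  6 25] [378.88 193.64] [0.5672 0.2356 0.067 ]
[ 4  5 16 14 95] [296.7368 259.6632] [ 0.6199 -0.1135  0.042 ]
[24 21  1  1  1] [309. 269.] [ 0.6657 -0.1017  0.042 ]
[  1   5  16  14 124] [310.5403 201.3548] [0.4656 0.0436 0.051 ]
[14  1  1  1  1] [316. 191.] [0.4395 0.0834 0.051 ]
side
[  0   0  22   7 105] [280.4952 154.1333] [0.5797 0.2385 0.067 ]
[ 9  7  5  3 15] [283. 160.] [0.5766 0.1948 0.067 ]
[ 4  5  9  9 45] [320.1333 212.8   ] [ 0.6141 -0.1216  0.042 ]
[ 4  3 14  6 59] [266.0169 191.0339] [0.4631 0.0365 0.051 ]
```

carry_out(
  commands=[
    {"fingers": 0,"slide": [0.205,0.155,0.5],"twist": [0,0,0]},
    {"fingers": 0,"slide": [0.205,0.155,1.0],"twist": [0,0,0]},
    {"fingers": 0,"slide": [0.205,0.155,1.0],"twist": [0,0,0]},
    {"fingers": 0,"slide": [0.205,0.155,1.0],"twist": [0,0,0]},
    {"fingers": 0,"slide": [0.205,0.155,1.0],"twist": [0,0,0]},
  ],
)

```text
time_s: 3.93
eef_pos: [0.4785, 0.0443, 0.3042]
tcp_rot: [180.0, -0.1, -179.5]
wrist_force: [0.1, 0.1, 0.2]
gripper_width: -0.003
```

```bash
python3 - <<'E'
from h import *
np.set_printoptions(precision=4,suppress=True)
snapshot("scene")
plan([.479,.045,.250],-179.4)
o=get_obs(); s=snapshot("wrist"); cv2.imwrite("pics/w3.png",cv2.resize(s["color"],None,fx=1.4,fy=1.4))
for r in landmark_of(s,"left_far_half")[:1]: print(r["conf"],r["at"],onz(s,r["at"],.057,o))
print(proj(s,[[.479,.045,.057],[.462,.045,.05]],o)*1.4)
E
```

```text
slide [0.006 0.009 0.557] calls 0.5569296765620805 twist [-0.     0.001 -0.001] pos [0.4796 0.0442 0.3057] [-179.9974    0.0517 -179.4764] F [ 0.8136 -0.042   0.2628]
[[394.7115 303.6526]
 [394.9969 268.889 ]]
```

View pics/w3.png

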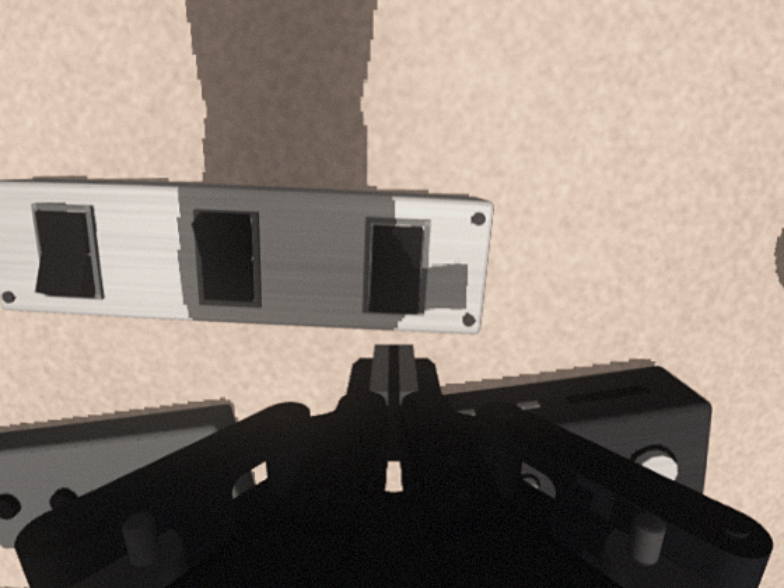

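carry_out(
  commands=[
    {"fingers": 0,"slide": [0,0,0.4],"twist": [0,0,0]},
    {"fingers": 0,"slide": [0,0,0.65],"twist": [0,0,0]},
    {"fingers": 0,"slide": [0,0,0.72],"twist": [0,0,0]},
    {"fingers": 0,"slide": [0,0,0.76],"twist": [0,0,0]},
    {"fingers": 0,"slide": [0,0,0.78],"twist": [0,0,0]},
  ],
)

```text
time_s: 4.5
eef_pos: [0.4797, 0.0441, 0.2278]
tcp_rot: [-180.0, 0.1, -179.5]
wrist_force: [-1.5, -1.1, 1.6]
gripper_width: -0.0
```

```bash
python3 - <<'E'
from h import *
np.set_printoptions(precision=4,suppress=True)
snapshot("scene");plan([.479,.045,.2225],-179.4)
E
```

```text
slide [0.007 0.009 0.053] calls 0.053288049439339624 twist [-0.     0.001 -0.001] pos [0.4797 0.0441 0.2278] [-179.9931    0.0869 -179.4832] F [0.3607 0.6838 0.2431]
```

carry_out(
  commands=[
    {"fingers": 0,"slide": [0,0,0.02],"twist": [0,0,0]},
    {"fingers": 0,"slide": [0,0,0.04],"twist": [0,0,0]},
    {"fingers": 0,"slide": [0,0,0.05],"twist": [0,0,0]},
    {"fingers": 0,"slide": [0,0,0.055],"twist": [0,0,0]},
    {"fingers": 0,"slide": [0,0,0.055],"twist": [0,0,0]},
  ],
)

```text
time_s: 4.97
eef_pos: [0.48, 0.0442, 0.2232]
tcp_rot: [-180.0, 0.2, -179.5]
wrist_force: [-2.3, 0.4, 11.0]
gripper_width: 0.001
```

```bash
python3 - <<'E'
from h import *
np.set_printoptions(precision=4,suppress=True)
snapshot("scene");plan([.479,.045,.2225],-179.4)
o=get_obs(); s=snapshot("wrist"); cv2.imwrite("pics/w4.png",cv2.resize(s["color"],None,fx=1.4,fy=1.4))
E
```

```text
slide [0.01  0.008 0.007] calls 0.009974102155060754 twist [-0.     0.003 -0.001] pos [0.48   0.0442 0.2232] [-179.9784    0.218  -179.4716] F [-1.8017  0.5719 11.5991]
```

View pics/w4.png

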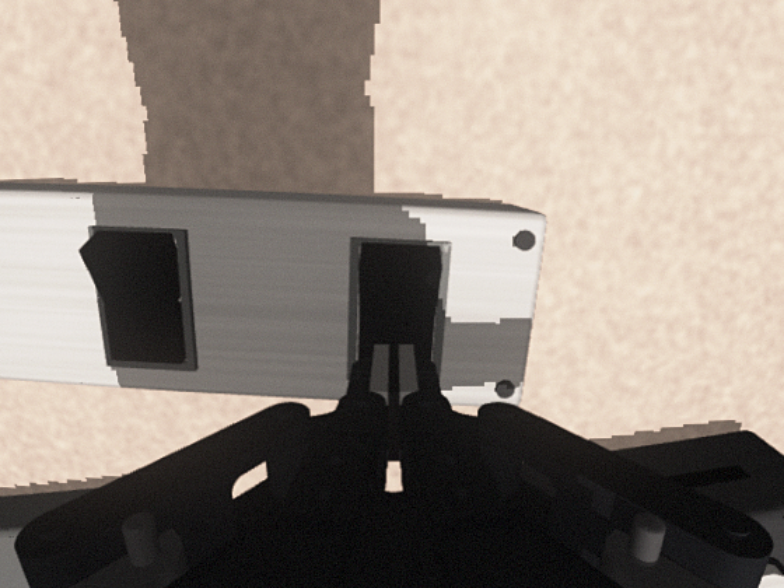

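carry_out(
  commands=[
    {"fingers": 0,"slide": [0,0,-0.1],"twist": [0,0,0]},
    {"fingers": 0,"slide": [0,0,-0.4],"twist": [0,0,0]},
    {"fingers": 0,"slide": [0,0,-0.8],"twist": [0,0,0]},
    {"fingers": 0,"slide": [0,0,-0.8],"twist": [0,0,0]},
  ],
)

```text
time_s: 5.4
eef_pos: [0.4813, 0.0442, 0.3081]
tcp_rot: [-180.0, 0.6, -179.5]
wrist_force: [1.1, -0.0, 0.3]
gripper_width: -0.0
```

carry_out(
  commands=[
    {"fingers": 0,"slide": [-0.5,0.77,0],"twist": [0,0,0]},
    {"fingers": 0,"slide": [-0.5,0.77,0],"twist": [0,0,0]},
    {"fingers": 0,"slide": [-0.5,0.77,0],"twist": [0,0,0]},
    {"fingers": 0,"slide": [-0.5,0.77,0],"twist": [0,0,0]},
  ],
)

```text
time_s: 5.73
eef_pos: [0.5296, 0.1237, 0.3016]
tcp_rot: [180.0, 0.1, -179.3]
wrist_force: [-0.1, -0.3, 1.1]
gripper_width: -0.002
```

```bash
python3 - <<'E'
from h import *
np.set_printoptions(precision=4,suppress=True)
q=snapshot("side"); cv2.imwrite("pics/s5.png",cv2.resize(q["color"][130:260,220:370],None,fx=4,fy=4,interpolation=2))
snapshot("scene");plan([.578,.198,.305],-179.4)
o=get_obs(); s=snapshot("wrist"); cv2.imwrite("pics/w5.png",cv2.resize(s["color"],None,fx=1.4,fy=1.4))
for r in landmark_of(s,"start_top")[:1]: print(r["conf"],r["at"],onz(s,r["at"],.067,o))
E
```

```text
slide [-0.509  0.757 -0.04 ] calls 0.7565653575110899 twist [-0.    -0.001 -0.   ] pos [0.5279 0.1218 0.301 ] [-179.9769   -0.0548 -179.4127] F [-0.1008 -0.0668  0.2419]
0.86 [379.9, 289.5] [0.5776 0.1952 0.067 ]
```

View pics/w5.png

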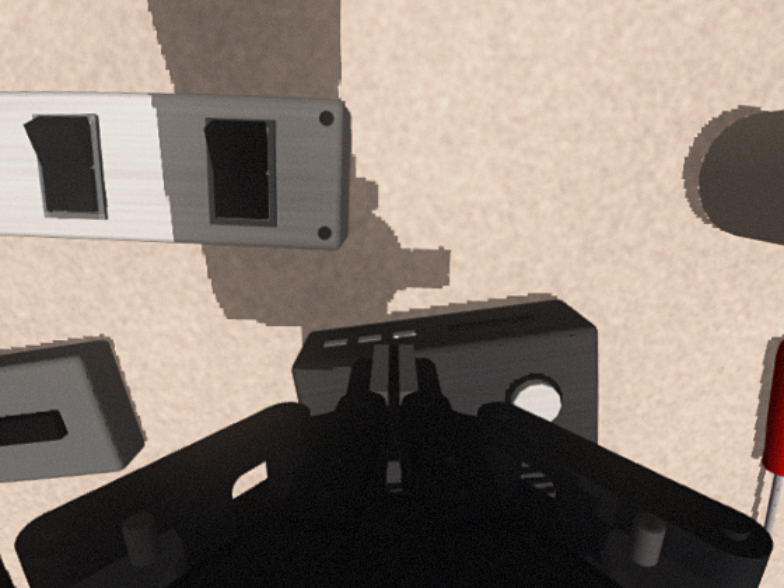

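View pics/s5.png

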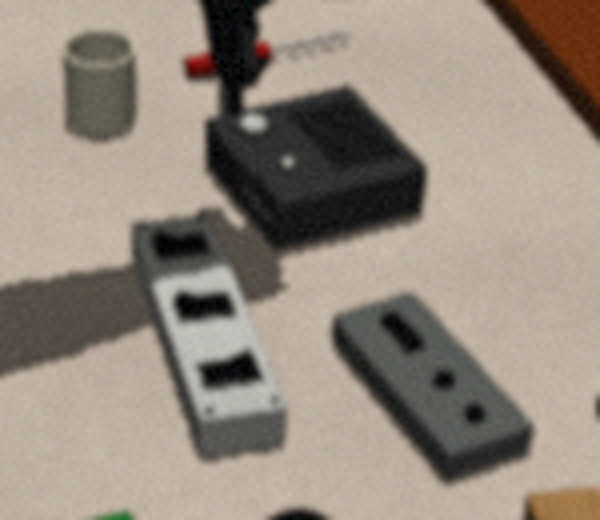

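The left rocker, now at (172,122) in raw wrist pixels, has the same outline as the middle one, which is on. Next is the start button at about (0.578, 0.197).

carry_out(
  commands=[
    {"fingers": 0,"slide": [-0.5,0.755,0],"twist": [0,0,0]},
    {"fingers": 0,"slide": [-0.5,0.755,0],"twist": [0,0,0]},
    {"fingers": 0,"slide": [-0.5,0.755,0],"twist": [0,0,0]},
    {"fingers": 0,"slide": [-0.5,0.755,0],"twist": [0,0,0]},
  ],
)

```text
time_s: 6.27
eef_pos: [0.5783, 0.1985, 0.3009]
tcp_rot: [180.0, 0.0, -179.4]
wrist_force: [0.0, -0.2, -0.4]
gripper_width: -0.003
```

```bash
python3 - <<'E'
from h import *
np.set_printoptions(precision=4,suppress=True)
snapshot("scene");plan([.578,.197,.240],-179.4)
E
```

```text
slide [-0.007 -0.004  0.608] calls 0.6080377665487138 twist [-0.    -0.001 -0.001] pos [0.5774 0.1974 0.3008] [-179.9697   -0.0607 -179.4473] F [-0.3186 -1.1259 -0.2237]
```

carry_out(
  commands=[
    {"fingers": 0,"slide": [0,0,0.3],"twist": [0,0,0]},
    {"fingers": 0,"slide": [0,0,0.5],"twist": [0,0,0]},
    {"fingers": 0,"slide": [0,0,0.58],"twist": [0,0,0]},
    {"fingers": 0,"slide": [0,0,0.61],"twist": [0,0,0]},
    {"fingers": 0,"slide": [0,0,0.63],"twist": [0,0,0]},
  ],
)

```text
time_s: 6.73
eef_pos: [0.577, 0.1966, 0.2386]
tcp_rot: [-180.0, -0.1, -179.5]
wrist_force: [-1.2, -0.1, 2.8]
gripper_width: -0.001
```

carry_out(
  commands=[
    {"fingers": 0,"slide": [0,0,0.01],"twist": [0,0,0]},
    {"fingers": 0,"slide": [0,0,0.02],"twist": [0,0,0]},
    {"fingers": 0,"slide": [0,0,0.03],"twist": [0,0,0]},
    {"fingers": 0,"slide": [0,0,0.03],"twist": [0,0,0]},
  ],
)

```text
time_s: 7.07
eef_pos: [0.5781, 0.1976, 0.2362]
tcp_rot: [-180.0, 0.1, -179.5]
wrist_force: [-0.9, -1.8, 3.3]
gripper_width: 0.001
```

carry_out(
  commands=[
    {"fingers": 0,"slide": [0,0,0.01],"twist": [0,0,0]},
    {"fingers": 0,"slide": [0,0,0.015],"twist": [0,0,0]},
    {"fingers": 0,"slide": [0,0,0.015],"twist": [0,0,0]},
  ],
)

```text
time_s: 7.32
eef_pos: [0.5781, 0.1977, 0.2354]
tcp_rot: [-180.0, 0.1, -179.5]
wrist_force: [-2.2, -2.8, 9.6]
gripper_width: -0.002
```

carry_out(
  commands=[
    {"fingers": 0,"slide": [0,0,0.005],"twist": [0,0,0]},
    {"fingers": 0,"slide": [0,0,0.005],"twist": [0,0,0]},
  ],
)

```text
time_s: 7.48
eef_pos: [0.5781, 0.1977, 0.2353]
tcp_rot: [-180.0, 0.2, -179.5]
wrist_force: [-3.0, -2.9, 12.6]
gripper_width: -0.002
```

carry_out(
  commands=[
    {"fingers": 0,"slide": [0,0,-0.05],"twist": [0,0,0]},
    {"fingers": 0,"slide": [0,0,-0.3],"twist": [0,0,0]},
    {"fingers": 0,"slide": [0,0,-0.7],"twist": [0,0,0]},
    {"fingers": 0,"slide": [0,0,-0.7],"twist": [0,0,0]},
  ],
)

```text
time_s: 7.82
eef_pos: [0.5797, 0.1985, 0.3102]
tcp_rot: [179.8, 0.6, -179.4]
wrist_force: [1.9, 0.3, 0.9]
gripper_width: 0.002
```

carry_out(
  commands=[
    {"fingers": 0,"slide": [-0.1,-0.78,0],"twist": [0,0,0]},
    {"fingers": 0,"slide": [-0.1,-0.78,0],"twist": [0,0,0]},
  ],
)

```text
time_s: 7.98
eef_pos: [0.5887, 0.1208, 0.3042]
tcp_rot: [180.0, 0.2, -179.2]
wrist_force: [0.8, -1.2, 0.0]
gripper_width: 0.0
```

carry_out(
  commands=[
    {"fingers": 0,"slide": [-0.1,-0.78,0],"twist": [0,0,0]},
    {"fingers": 0,"slide": [-0.1,-0.78,0],"twist": [0,0,0]},
  ],
)

```text
time_s: 8.15
eef_pos: [0.5993, 0.0406, 0.3033]
tcp_rot: [180.0, 0.1, -179.4]
wrist_force: [0.4, -0.2, -0.4]
gripper_width: 0.003
```

carry_out(
  commands=[
    {"fingers": 0,"slide": [-0.05,-0.78,0],"twist": [0,0,0]},
    {"fingers": 0,"slide": [-0.05,-0.78,0],"twist": [0,0,0]},
    {"fingers": 0,"slide": [-0.05,-0.78,0],"twist": [0,0,0]},
  ],
)

```text
time_s: 8.4
eef_pos: [0.6057, -0.042, 0.303]
tcp_rot: [-179.9, 0.1, -179.9]
wrist_force: [0.8, -0.4, 0.3]
gripper_width: 0.001
```

```bash
python3 - <<'E'
from h import *
np.set_printoptions(precision=4,suppress=True)
snapshot("scene");snapshot("scene");plan([.6165,-.113,.300],-179.4)
o=get_obs(); s=snapshot("wrist"); cv2.imwrite("pics/w6.png",cv2.resize(s["color"],None,fx=1.4,fy=1.4))
for q,z in [("bar_top",.042),("start_top",.067)]:
  for r in landmark_of(s,q)[:1]: print(q,r["conf"],r["at"],onz(s,r["at"],z,o))
print(proj(s,[[.6165,-.113,.042]],o)*1.4)
E
```

```text
slide [-0.111 -0.755  0.029] calls 0.7551053873606245 twist [ 0.001  0.    -0.003] pos [ 0.605  -0.0376  0.3029] [ 179.9511    0.0206 -179.6484] F [0.1165 0.2983 0.3083]
bar_top 0.69 [185.8, 229.7] [ 0.619  -0.1118  0.042 ]
[[257.6477 317.3541]]
```

View pics/w6.png

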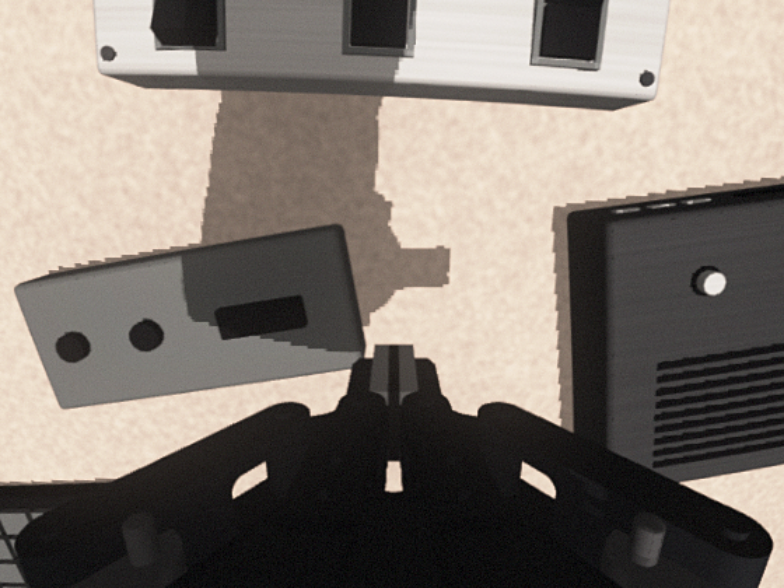

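carry_out(
  commands=[
    {"fingers": 0,"slide": [-0.115,-0.74,0],"twist": [0,0,0]},
    {"fingers": 0,"slide": [-0.115,-0.74,0],"twist": [0,0,0]},
    {"fingers": 0,"slide": [-0.115,-0.74,0],"twist": [0,0,0]},
    {"fingers": 0,"slide": [-0.115,-0.74,0],"twist": [0,0,0]},
  ],
)

```text
time_s: 8.98
eef_pos: [0.6172, -0.1098, 0.303]
tcp_rot: [180.0, 0.0, -179.5]
wrist_force: [-0.2, 1.2, -0.5]
gripper_width: 0.001
```

```bash
python3 - <<'E'
from h import *
np.set_printoptions(precision=4,suppress=True)
snapshot("scene");snapshot("scene");plan([.6165,-.112,.215],-179.4)
E
```

```text
slide [ 0.003 -0.037  0.88 ] calls 0.8799828538584217 twist [ 0.001 -0.     0.   ] pos [ 0.6168 -0.1084  0.303 ] [ 179.9478   -0.0356 -179.3766] F [-0.7232  0.6283  0.5335]
```

carry_out(
  commands=[
    {"fingers": 0,"slide": [0,-0.03,0.4],"twist": [0,0,0]},
    {"fingers": 0,"slide": [0,-0.03,0.7],"twist": [0,0,0]},
    {"fingers": 0,"slide": [0,-0.03,0.84],"twist": [0,0,0]},
    {"fingers": 0,"slide": [0,-0.03,0.88],"twist": [0,0,0]},
    {"fingers": 0,"slide": [0,-0.03,0.9],"twist": [0,0,0]},
  ],
)

```text
time_s: 9.5
eef_pos: [0.6163, -0.111, 0.2125]
tcp_rot: [179.9, -0.1, -179.3]
wrist_force: [-1.6, 1.0, 3.3]
gripper_width: 0.004
```

carry_out(
  commands=[
    {"fingers": 0,"slide": [0,0,0.01],"twist": [0,0,0]},
    {"fingers": 0,"slide": [0,0,0.02],"twist": [0,0,0]},
    {"fingers": 0,"slide": [0,0,0.03],"twist": [0,0,0]},
    {"fingers": 0,"slide": [0,0,0.03],"twist": [0,0,0]},
  ],
)

```text
time_s: 9.83
eef_pos: [0.6177, -0.1128, 0.2116]
tcp_rot: [-180.0, 0.2, -179.5]
wrist_force: [-0.2, 1.4, 3.5]
gripper_width: 0.0
```

carry_out(
  commands=[
    {"fingers": 0,"slide": [0,0,0.01],"twist": [0,0,0]},
    {"fingers": 0,"slide": [0,0,0.015],"twist": [0,0,0]},
    {"fingers": 0,"slide": [0,0,0.015],"twist": [0,0,0]},
  ],
)

```text
time_s: 10.08
eef_pos: [0.6177, -0.113, 0.2104]
tcp_rot: [-180.0, 0.2, -179.5]
wrist_force: [-0.1, 2.3, 9.6]
gripper_width: 0.005
```

carry_out(
  commands=[
    {"fingers": 0,"slide": [0,0,0.005],"twist": [0,0,0]},
    {"fingers": 0,"slide": [0,0,0.005],"twist": [0,0,0]},
  ],
)

```text
time_s: 10.25
eef_pos: [0.6177, -0.113, 0.2103]
tcp_rot: [-180.0, 0.2, -179.5]
wrist_force: [-1.4, 2.9, 10.3]
gripper_width: -0.002
```

carry_out(
  commands=[
    {"fingers": 0,"slide": [0,0,-0.05],"twist": [0,0,0]},
    {"fingers": 0,"slide": [0,0,-0.3],"twist": [0,0,0]},
    {"fingers": 0,"slide": [0,0,-0.7],"twist": [0,0,0]},
    {"fingers": 0,"slide": [0,0,-1.0],"twist": [0,0,0]},
  ],
)

```text
time_s: 10.58
eef_pos: [0.6167, -0.1133, 0.3096]
tcp_rot: [-180.0, -0.0, -179.5]
wrist_force: [0.8, -0.4, 0.4]
gripper_width: 0.002
```

carry_out(
  commands=[
    {"fingers": 0,"slide": [1.0,0.6,-0.8],"twist": [0,0,0]},
    {"fingers": 0,"slide": [1.0,0.6,-0.8],"twist": [0,0,0]},
    {"fingers": 0,"slide": [1.0,0.6,-0.8],"twist": [0,0,0]},
    {"fingers": 0,"slide": [1.0,0.6,-0.8],"twist": [0,0,0]},
  ],
)

```text
time_s: 10.92
eef_pos: [0.5137, -0.0526, 0.3913]
tcp_rot: [-180.0, 0.1, -179.4]
wrist_force: [0.2, 0.7, -0.1]
gripper_width: 0.002
```

```bash
python3 - <<'E'
from h import *
np.set_printoptions(precision=4,suppress=True)
q=snapshot("side"); cv2.imwrite("pics/s7.png",cv2.resize(q["color"][130:260,220:370],None,fx=4,fy=4,interpolation=2))
q=snapshot("scene");cv2.imwrite("pics/sc7.png",cv2.resize(q["color"][140:290,225:425],None,fx=4,fy=4,interpolation=2))
o=get_obs(); s=snapshot("wrist"); cv2.imwrite("pics/w7.png",cv2.resize(s["color"],None,fx=1.4,fy=1.4))
print(o["eef_pos"],o["wrist_force"])
for n,z in [("bar_top",.042),("start_top",.067)]:
  for r in landmark_of(s,n)[:1]: print(n,r["conf"],r["at"],onz(s,r["at"],z,o))
E
```

```text
[ 0.515  -0.0531  0.3909] [ 0.6935  0.0246 -0.7235]
bar_top 0.69 [226.2, 278.2] [ 0.6197 -0.1146  0.042 ]
start_top 0.6 [518.8, 254.4] [0.5777 0.1993 0.067 ]
```

View pics/w7.png

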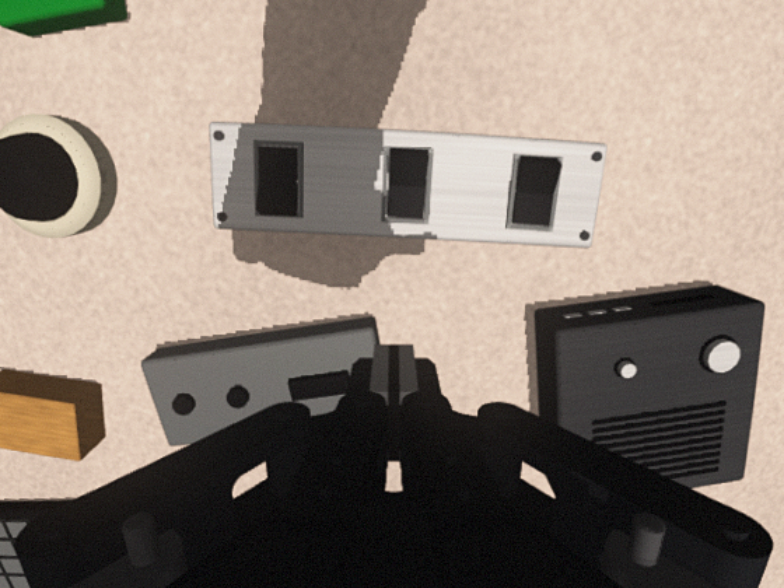

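View pics/sc7.png

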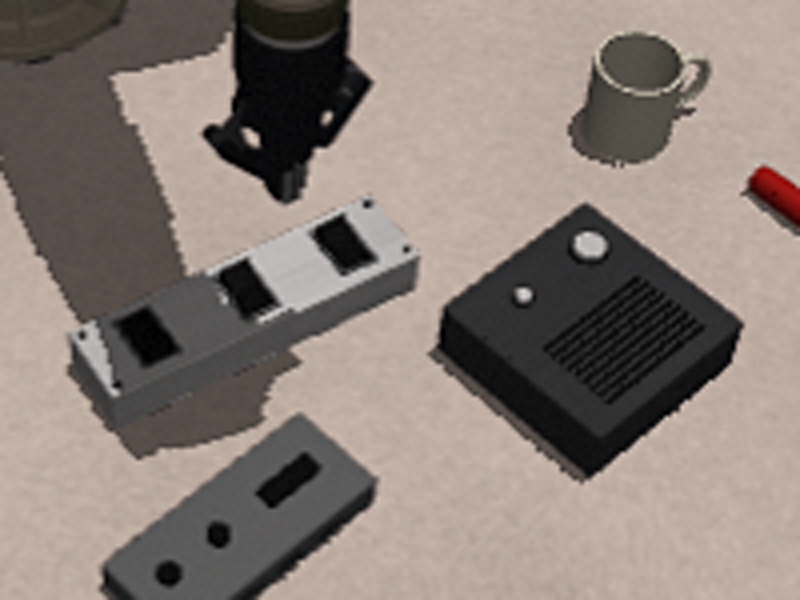

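View pics/s7.png

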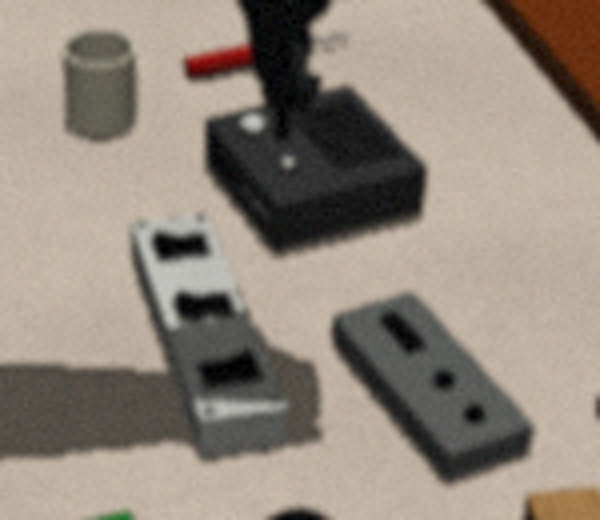

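The last pictures show nothing shifted and both keys back up. The left rocker leans like the middle one, the right rocker is unchanged, and the arm is clear.

```bash
python3 -c "
from bench import *
print(get_obs()['time_s'],job_done())"
```

```text
the job is handed in; nothing more can be done
11.1667 None
```

The job is handed in at 11.2 s of the 45 s allowed. With shut fingers I pressed the three parts in the order asked, each down to its hard stop:

| Part | Force at the stop | Fingertip height | Expected height |
|---|---|---|---|
| Left rocker (computer's side) | 11.6 N | 50 mm | 50 mm |
| Large start button | 12.6 N | 62 mm | 62 mm |
| Bar key on the grey selector | 10.3 N | 37 mm | 37 mm |

- **Last pictures:** the left rocker stands like the middle one, which is on, and the right one still looks off. The start button shows released, with nothing touching it. The computer, selector and mug have not moved visibly in the fixed views, and the screwdriver, carton and dome camera only show in part. The arm is clear, with only noise on the wrist force.
- **Limits of the checks:** the joint readings could not be read directly, so "fully pressed" rests on force and height. Two of the measurements disagreed. The networks placed the key and button up to about 1 cm apart between cameras, and in the first wrist shot the arm was still settling by about 3 mm. I used settled wrist views checked against the other cameras.

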